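# Shut the draft shield and tare the balance

### The job

An empty cup stands on the pan of the lab balance and the draft shield has been left open. With the fingertips, gently push both glass side doors and the glass top door fully shut without slamming them, then press the tare key, the wide bar key on the sloping front panel, and let it come back up. Leave the cup standing on the pan and leave the other keys and everything around the balance as they are.

Things in the scene. Friction and masses are not known exactly. Their poses are not given: they have to be found in the camera images.
- balance: White and grey balance, 210 wide (y), 350 deep (x), fixed. Origin: centre of its underside on the bench; x from front to back, y to the left, z up. In its frame (mm): front panel slopes from x -177, z 45 up to x -72, z 66. Behind it the glass draft shield: x -73..100, y +-100, top z 250, fixed front glass; then a solid rear housing to x 175, z 250. Steel pan, radius 45, at x 15, y 0, z 82.
- left_door (a joint): Opening of the left (+y) glass side door in m: 0 = fully shut against its front stop; grows as it slides back along the balance's +x, at most 0.13. Drags with about 1.5 N, has no spring and stays where left.
- left_door_grip (a point): Point on the back (+x) face of the left door's grip, moving with the door: an upright grey bar at the door's front edge, 12 mm thick in x, 28 mm out from the glass, z 119 to 239 mm. The point is at z 199, y 121 mm in the balance's frame, 15 mm out from the glass; x = -52 mm when shut. Pushed here towards the balance's -x the door shuts. Nothing stands out of the glass behind the grip.
- right_door (a joint): The same for the right (-y) side door.
- right_door_grip (a point): The same point on the right door's grip (y = -121 mm), mirrored.
- top_door (a joint): Opening of the glass top door in m: 0 = fully shut against its front stop; grows as it slides back along the balance's +x, to 0.13 at most. Drags with about 1.5 N, stays where it is left.
- top_door_grip (a point): Point on the back (+x) face of the top door's grip, moving with the door: a grey bar across the door's front edge, 70 mm long in y, 12 mm thick in x. Top of the glass z 258 mm, top of the grip z 282 mm; the point is at z 271, y 0 and, when shut, x = -50 mm in the balance's frame. Pushed here towards the balance's -x the door shuts.
- tare_key_top (a point): Middle of the top face of the tare key: a grey bar 56 mm (along the balance's y) by 18 mm, 6 mm proud of the sloping panel, at its lower right (balance frame x -156, y -52, z 55 mm). Its z axis is the panel's normal (tilted 11 degrees to the front); the key moves down along -z. The draft shield's front glass, 250 mm high, is 85 mm behind the key.
- tare_key (a joint): Travel of the tare key in m: 0 = up, 0.004 = fully down; sprung, fully down takes 3.5 N. It counts as pressed beyond 0.0025.
- print_key_top (a point): Top of the print key, one of two small round keys (14 mm across, 4 mm proud) on the lower left of the panel (balance frame x = -155, y = 38 mm). Not to be pressed.
- print_key (a joint): Travel of the print key in m: 0 = up, 0.003 = down.
- power_key_top (a point): Top of the power key, the other small round key (y = 78 mm). Not to be pressed.
- power_key (a joint): Travel of the power key in m: 0 = up, 0.003 = down.
- cup: Empty clear plastic cup, 60 mm across at the rim and 42 mm high, standing loose on the pan inside the draft shield. Origin: centre of its underside.
- vial: Amber vial with white cap, 28 mm across, 62 mm high, standing beside the back left of the balance. Origin: centre of its underside.
- flavour_bottle: Amber bottle with black cap, 40 mm across, 95 mm high, standing to the right of the balance. Origin: centre of its underside.
- pastille_tub: Clear open tub with orange pastilles, 96 mm across, 50 mm high, standing to the left of the balance. Origin: centre of its underside.
- lidded_jar: Clear jar with white lid, 64 mm across, 70 mm high, standing at the back right of the balance. Origin: centre of its underside.
- spatula: Spatula 210 mm long with a wooden handle and a flat steel blade, lying flat to the right of the balance, handle to its own -x. Origin: under its middle.
- spoon: Steel spoon 150 mm long, lying flat at the front left of the balance, handle to its own -x. Origin: under its middle.
There are look-alikes about, which are no part of the job. Leave any green or red look-alike of the cup alone.

How it is judged (in metres and radians):
On the way, in this order (a step that is already met when the one before it is completed fails the run):
1. both side doors and the top door of the draft shield are fully shut, the tare key still up (value of joint each of left_door, right_door, top_door below 0.004 m and value of joint tare_key below 0.001 m), for 0.2 s.
2. the tare key is pressed down while all three doors stay shut (value of joint each of left_door, right_door, top_door below 0.004 m and value of joint tare_key above 0.0025 m), for 0.1 s.
At the end, for the whole second after the job is handed in: All three doors are shut to within 4 mm, every key is up again (within 1 mm), the cup stands still and upright on the pan, and no bystander is more than 20 mm from where it stood (all of step 1 and value of joint each of print_key, power_key below 0.001 m and horizontal distance between cup and balance below 0.045 m and height (world z) of cup between 0.078 and 0.086 m and angle between cup's own z axis and vertical below 0.1 rad and linear speed of cup below 0.02 m/s and distance of each of vial, flavour_bottle, pastille_tub, lidded_jar, spatula, spoon from where it was at the start of the episode below 0.02 m); the robot touches nothing.
It fails at once if the tare key is pressed while a door of the draft shield is open by 6 mm or more (value of joint tare_key above 0.0025 m and value of joint any of left_door, right_door, top_door above 0.006 m).
It fails at once if the print or the power key is pressed (value of joint any of print_key, power_key above 0.0015 m).
It fails at once if a glass door is slammed (faster than 0.4 m/s) (velocity of joint any of left_door, right_door, top_door below -0.4 m/s).
It fails at once if the cup is shifted by more than 10 mm, lifted or tipped (distance of cup from where it was at the start of the episode above 0.01 m or angle between cup's own z axis and vertical above 0.3 rad).
It fails at once if a bystander is shifted by more than 20 mm, lifted or tipped over (distance of any of vial, flavour_bottle, pastille_tub, lidded_jar, spatula, spoon from where it was at the start of the episode above 0.02 m or angle between any of vial, flavour_bottle, pastille_tub, lidded_jar's own z axis and vertical above 0.4 rad).
It also fails if it takes over 58 s, if anything falls off the work surface, if the arm or the gripper's body presses on something with over 40 N, if the wrist force passes 120 N, or if a joint passes its speed limit or range.

### The arm

A 6-joint arm with a two-finger parallel gripper is mounted at the origin on the work surface. World frame = base frame: x ahead of the robot, y to its left, z up, the work surface at z = 0. Lengths are in mm, angles in rad, forces in N, time in s.
With the tool pointing down it reaches from about 350 to 875 mm from the base axis. Payload 4.2 kg.
Tool frame: the origin (TCP) lies at the very end of the fingers, on their centre line; the grasp point (between the pads) lies 19 mm behind it; z points along the fingers, y is the line along which they close (so a half turn about z gives the same grasp; the last joint's range is limited). The gripper opens to 85 mm and grips with 20 to 120 N. Pads are 22 mm wide; open, the fingers measure 114 mm over their backs; the gripper's body (76 mm by 85 mm) begins 54 mm behind the grasp point. The pads swing forward as they close: fully open they stand 13 mm farther back than shut.
Start: joints at [-0.845, 0.385, 0.008, 0, -1.194, -0.259], TCP at [281.28, -558.104, 198.612] pointing down, gripper open.
Joint ranges: [-3.14, 3.14], [-1.21, 2.06], [-1.07, 1.41], [-3.16, 2.05], [-2.99, -0.16], [-3.1, 3.1]. Speed limits (rad/s): [2.79, 2.79, 3.14, 3.14, 3.14, 3.14].

### API

Orientations are given as a unit quaternion [x, y, z, w].
In Python, from bench import arm gives the robot as it stands.
- The arm moves only by the tool servo_tool, never from a script. Its argument "rows" is a list that holds one entry, the list of rows, each a list of 7 numbers: the finger opening in mm, from 0 to 85.4, then the shift along the tool's x, y, z in mm, then the turn, a rotation vector about the tool's x, y, z in rad. A call has 1 to 10 rows; each row is the pose to reach, as a shift and turn from the pose commanded when the call began, along the tool's axes at that moment; what a row does not reach only later rows make up. A row lasts 1/8 s, in which the tool goes at most 62.5 mm and 10.7 degrees, less where a joint would pass 70% of its speed; a pose out of reach is approached as far as the arm can. A call with a gripper value outside its range is refused whole. The fingers move at their own pace and stop on an object; the grip force is fixed at half the most. Time passes only in rows, so rows that repeat a pose let the fingers close. It gives the time, the measured TCP pose, the force, the opening and the grip force at its end, in the units of the state.
- arm.read_state(): the state, without advancing time (a new reading comes with each control period).
- arm.get_image(name): name is "scene" or "top" or "wrist"; returns the picture (420x560x3 uint8, red, green, blue); there is no depth.
- arm.camera_params(name): a dict with "intrinsics" (3x3 intrinsics, pixels), "R" (3x3) and "t" (3): a world point X has camera coordinates R X + t. Camera axes: x right, y down, z forward; pixel columns grow to the right and rows downward; lengths in mm; the calibration is good to about 2 mm. A picture is of the moment at which its call begins: read the wrist's pose just before it. camera_params takes no time and is no camera call; for the wrist camera it gives the pose at the moment of the call.
- arm.job_done(): hands the job in; it is judged then, once.
The state is a dict: "clock": time; "joints": joint angles; "joint_vel": joint speeds; "joint_efforts": joint torques, N m; "position": TCP position; "ee_rot": TCP orientation; "contact_force": force on the tool from outside, world axes, zero at the start; "wrist_torque": the same for the moment, N m; "gripper_width": finger opening in mm; "grasp_force": force on a finger pad.
Only numpy, scipy, OpenCV 4.12 (cv2) and the standard library are available. Lean on these libraries where they do the work, as an engineer would, in place of code of your own. Each camera call takes 0.05 s, during which the arm holds its last target. There are 200 camera calls.

## Working session

There is one attempt and no reset: what is moved stays moved. The work goes in short steps, Python scripts to look and compute and a tool call to move; the robot and the scene stay as the last step left them, time stands still between calls to the robot, and variables do not carry over. Pictures are saved under pics/ and viewed, at most 10 in all, crops included, and the job is handed in when it is done.

Besides the shell and the picture viewer there is one more tool, called after "Request:" as name(argument=value, ...), one argument or row to a line, values as JSON. servo_tool: Moves the arm, as the interface text tells. Its arguments: {"type":"object","properties":{"rows":{"type":"array"}},"required":["rows"]}

```bash
mkdir -p pics; python3 - <<'E'
from bench import arm
import cv2,numpy as np
s=arm.read_state();print(s['clock'],s['position'],s['ee_rot'])
for n in ['scene','top']:
    im=arm.get_image(n);cv2.imwrite(f'pics/{n}0.png',im[:,:,::-1])
    p=arm.camera_params(n);print(n,np.round(p['intrinsics'],1).tolist(),np.round(p['R'],4).tolist(),np.round(p['t'],1).tolist())
E
```

```text
0.0 [ 280.95952902 -557.5352715   197.50147651] [-2.31162036e-01  9.72914621e-01  1.07808998e-03 -3.00328395e-04]
scene [[445.8, 0.0, 277.3], [0.0, 445.8, 211.5], [0.0, 0.0, 1.0]] [[-0.3288, 0.9444, -0.0012], [0.8874, 0.3085, -0.3426], [-0.3231, -0.1137, -0.9395]] [185.4, -481.7, 1403.0]
top [[481.1, 0.0, 284.8], [0.0, 481.1, 207.8], [0.0, 0.0, 1.0]] [[-0.0964, -0.9953, 0.0026], [-0.9744, 0.0939, -0.2041], [0.2029, -0.0222, -0.979]] [51.4, 631.8, 1063.9]
```

View pics/scene0.png

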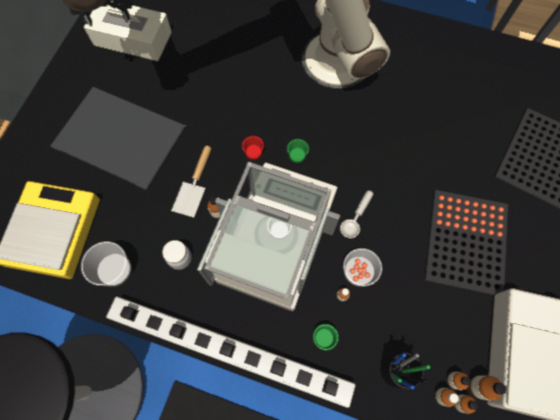

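View pics/top0.png

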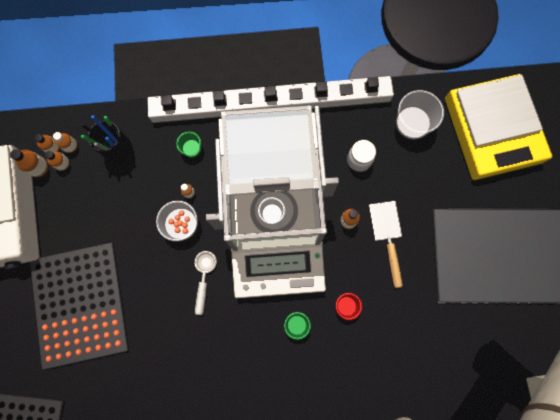

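The scene view shows the balance near (270,235). In the top view its front faces the robot: tare key about (302,283), small keys about (246,287) and (264,286), left grip about (213,217), right grip about (331,182), top grip about (271,183). I'll zoom in for accurate points.

```bash
python3 - <<'E'
import cv2
im=cv2.imread('pics/top0.png')[100:305,195:350]
cv2.imwrite('pics/crop0.png',cv2.resize(im[:105],None,fx=5,fy=5,interpolation=cv2.INTER_CUBIC))
cv2.imwrite('pics/crop1.png',cv2.resize(im[95:],None,fx=5,fy=5,interpolation=cv2.INTER_CUBIC))
E
```

```text
(no output)
```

View pics/crop0.png

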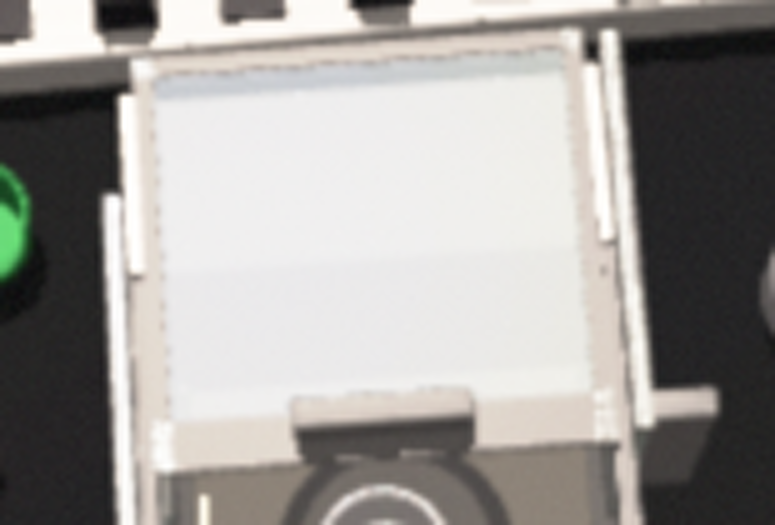

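View pics/crop1.png

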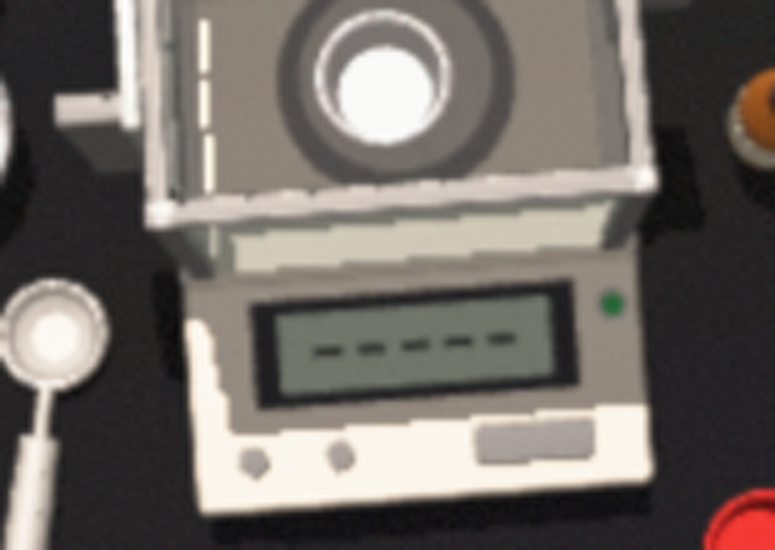

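```bash
cat > h.py <<'E'
import numpy as np
from bench import arm
from scipy.optimize import least_squares
P=arm.camera_params('top')
def proj(X,p=P):
    c=np.atleast_2d(X)@np.array(p['R']).T+p['t'];q=c@np.array(p['intrinsics']).T;return q[:,:2]/q[:,2:]
def px(c,cx,cy): return [195+(cx+.5)/5-.5,(100 if c==0 else 195)+(cy+.5)/5-.5]
def w(b,X):
    X=np.atleast_2d(X);c,s=np.cos(b[2]),np.sin(b[2])
    return np.c_[b[0]+c*X[:,0]-s*X[:,1],b[1]+s*X[:,0]+c*X[:,1],X[:,2]]
def bp(b,uv,z):  # world point at height z on the pixel ray
    R=np.array(P['R']);d=R.T@np.linalg.solve(P['intrinsics'],[*uv,1]);o=-R.T@P['t'];return o+d*(z-o[2])/d[2]
E
python3 - <<'E'
from h import *
X=np.array([[-156,-52,55],[-155,38,53.4],[-155,78,53.4],[-73,100,250],[-73,-100,250],[175,100,250],[175,-100,250],[-177,105,45],[-177,-105,45]],float)
U=np.array([px(1,535,441),px(1,341,457),px(1,254,462),px(1,150,220),px(1,655,186),px(0,134,62),px(0,580,30),px(1,200,512),px(1,653,478)])
r=least_squares(lambda b:(proj(w(b,X))-U).ravel(),[600,0,0],loss='soft_l1')
b=r.x;print(b);print(np.round(proj(w(b,X))-U,2).tolist())
inv=lambda q:np.round([np.cos(b[2])*(q[0]-b[0])+np.sin(b[2])*(q[1]-b[1]),-np.sin(b[2])*(q[0]-b[0])+np.cos(b[2])*(q[1]-b[1])],1)
for n,uv,z in [('Lgrip',px(1,75,95),239),('Rgrip',px(0,690,388),239),('Tgrip',px(0,381,392),282),('cup',px(1,384,77),124),
  ('bottle',[350.5,215],95),('vial',[187,187],62),('tub',[178,218],50),('jar',[363,153],70),('spat',[385,222],5),('spoonhead',[205,261],8),('cupG',[189,144],42)]:
    q=bp(b,uv,z);print(n,np.round(q),inv(q))
E
```

```text
[ 6.15866518e+02  1.62839133e+01 -2.40315885e-02]
[[0.25, -0.63], [-0.11, -1.36], [-0.12, -1.09], [-1.04, 0.59], [1.32, -0.01], [-3.52, 6.39], [5.34, 6.2], [-0.23, -0.41], [0.1, -0.31]]
Lgrip [600. 143. 239.] [-18.6 126.3]
Rgrip [ 651. -107.  239.] [  38.  -122.5]
Tgrip [649.  16. 282.] [33.4  0.8]
cup [619.  22. 124.] [3.5 5.6]
bottle [ 597. -156.   95.] [ -15.1 -172.9]
vial [707. 216.  62.] [ 86.2 202.3]
tub [637. 244.  50.] [ 15.3 228.2]
jar [ 748. -209.   70.] [ 137.7 -221.8]
spat [ 587. -253.    5.] [ -22.3 -269.8]
spoonhead [534. 193.   8.] [-86.4 174.9]
cupG [821. 209.  42.] [200.4 197.8]
```

```bash
cat >> h.py <<'E'
from scipy.spatial.transform import Rotation as Ro
def fit():
    X=np.array([[-156,-52,55],[-155,38,53.4],[-155,78,53.4],[-73,100,250],[-73,-100,250],[-177,105,45],[-177,-105,45]],float)
    U=np.array([px(1,535,441),px(1,341,457),px(1,254,462),px(1,150,220),px(1,655,186),px(1,200,512),px(1,653,478)])
    r=least_squares(lambda b:(proj(w(b,X))-U).ravel(),[600,0,0]);return r.x,np.round(proj(w(r.x,X))-U,2).tolist()
def inv(b,q):
    c,s=np.cos(b[2]),np.sin(b[2]);return np.round([c*(q[0]-b[0])+s*(q[1]-b[1]),-s*(q[0]-b[0])+c*(q[1]-b[1]),q[2]],1)
def want(b,tilt=0,sgn=-1): # tool x along sgn*balance y, z down, tilted so tool leans to front
    cz,sz=np.cos(b[2]),np.sin(b[2]);ex=np.array([cz,sz,0]);ey=np.array([-sz,cz,0]);ez=np.array([0,0,1.])
    z=-(np.cos(tilt)*ez-np.sin(tilt)*ex);x=sgn*ey;return Ro.from_matrix(np.c_[x,np.cross(z,x),z])
def go(b,Xb,tilt=0,cur=None):
    s=arm.read_state();R=Ro.from_quat(s['ee_rot']);p=np.array(s['position'])
    d=R.inv().apply(w(b,Xb)[0]-p);t=(R.inv()*want(b,tilt)).as_rotvec();print(Xb,'shift',np.round(d,1),'turn',np.round(t,3))
E
python3 - <<'E'
from h import *
b,res=fit();print(b,res)
for n,uv,z in [('Lgrip',px(1,75,95),239),('Rgrip',px(0,690,388),239),('Tgrip',px(0,381,392),282),('cup',px(1,384,77),124)]:
    print(n,inv(b,bp(b,uv,z)))
s=arm.read_state();R=Ro.from_quat(s['ee_rot']);p=arm.camera_params('wrist')
c=-np.array(p['R']).T@p['t'];print('cam in tool',R.inv().apply(c-s['position']))
x=inv(b,bp(b,px(0,690,388),239))[0]
go(b,[x+32,-123,310]);go(b,[x+32,-123,200])
print(s['contact_force'])
E
```

```text
[ 6.15000190e+02  1.66505361e+01 -2.23291542e-02] [[0.24, -0.28], [-0.12, -0.95], [-0.13, -0.64], [-1.13, 1.13], [1.24, 0.36], [-0.22, 0.06], [0.11, -0.0]]
Lgrip [-17.5 126.  239. ]
Rgrip [  38.7 -122.9  239. ]
Tgrip [ 34.3   0.4 282. ]
cup [  4.4   5.3 124. ]
cam in tool [ 7.65612740e+01  8.90855783e-02 -1.75307193e+02]
[np.float64(70.7), -123, 310] shift [-561.3  221.  -112. ] turn [ 2.000e-03  1.000e-03 -1.082e+00]
[np.float64(70.7), -123, 200] shift [-561.3  220.8   -2. ] turn [ 2.000e-03  1.000e-03 -1.082e+00]
[-0.389858   -0.0192055   0.48158811]
```

Request:
servo_tool(
  rows=[
    [[0,0,0,-55,0,0,0],[0,-40,15,-112,0,0,-0.12],[0,-100,39,-112,0,0,-0.3],[0,-155,61,-112,0,0,-0.45],[0,-210,83,-112,0,0,-0.6],[0,-265,104,-112,0,0,-0.75],[0,-320,126,-112,0,0,-0.9],[0,-375,148,-112,0,0,-1.08],[0,-430,169,-112,0,0,-1.08],[0,-485,191,-112,0,0,-1.08]],
  ],
)

```text
clock: 1.35
position: [629.3, -167.6, 310.1]
ee_rot: [-0.699, 0.716, 0.0, -0.0]
contact_force: [1.0, -1.0, -0.7]
gripper_width: 0.1
grasp_force: 0.0
```

Request:
servo_tool(
  rows=[
    [[0,0,0,0,0,0,0]],
  ],
)

```text
clock: 1.48
position: [630.3, -165.7, 308.2]
ee_rot: [-0.7, 0.714, 0.001, -0.001]
contact_force: [-0.1, -0.6, -0.8]
gripper_width: -0.1
grasp_force: 0.0
```

```bash
python3 - <<'E'
from h import *
b,_=fit();s=arm.read_state();print(s['clock'],inv(b,s['position']),s['gripper_width'],s['contact_force'])
go(b,[70.7,-123,310]);go(b,[70.7,-123,200])
E
```

```text
1.475 [  19.4 -182.   308.2] -0.06261081968109643 [-0.10688559 -0.63537358 -0.75346921]
[70.7, -123, 310] shift [-58.8 -51.5  -2. ] turn [0.003 0.001 0.003]
[70.7, -123, 200] shift [-58.7 -51.8 108. ] turn [0.003 0.001 0.003]
```

Request:
servo_tool(
  rows=[
    [[0,-25,-25,-2,0,0,0],[0,-59,-52,-2,0,0,0],[0,-59,-52,-2,0,0,0],[0,-59,-52,-2,0,0,0]],
  ],
)

```text
clock: 1.98
position: [681.3, -112.1, 312.2]
ee_rot: [-0.698, 0.716, 0.0, -0.0]
contact_force: [-1.4, 0.3, 1.2]
gripper_width: -0.3
grasp_force: 0.0
```

```bash
python3 - <<'E'
from h import *
import cv2
b,_=fit();go(b,[70.7,-123,200])
t=arm.get_image('top')[80:240,220:420];wr=arm.get_image('wrist')
p=arm.camera_params('wrist');print(np.round(proj(w(b,[[38.7,-106,239],[38.7,-134,239],[26.7,-134,239],[34,-35,282],[34,35,282],[60,-106,240]]),p)).tolist())
cv2.imwrite('pics/r1.png',np.hstack([cv2.resize(t,(500,400))[:, :],cv2.resize(wr,(533,400))])[:, :1033][:, 230:1030][:, :,::-1])
E
```

```text
[70.7, -123, 200] shift [ -4.3  -1.7 112.2] turn [ 0.001 -0.    -0.002]
[[311.0, 230.0], [312.0, 201.0], [325.0, 201.0], [319.0, 327.0], [316.0, 390.0], [287.0, 231.0]]
```

View pics/r1.png

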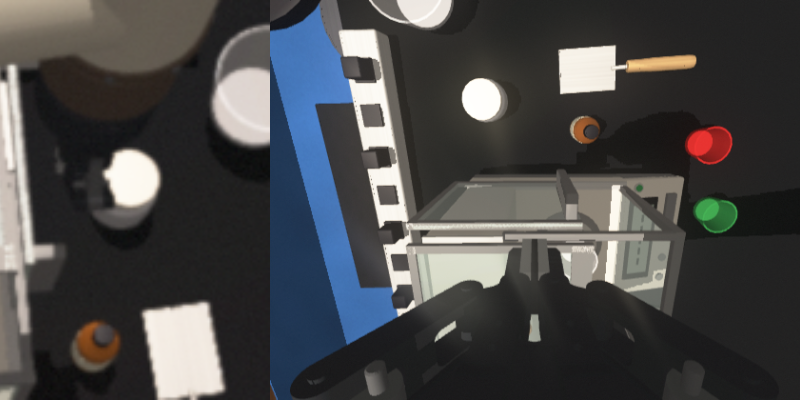

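The composite picture shows the right grip bar at about (570,190), matching the prediction of about (566,190–219). The closed fingers at (532,250) are behind it, and the way down is free.

Request:
servo_tool(
  rows=[
    [[0,-4,-2,0,0,0,0],[0,-4,-2,45,0,0,0],[0,-4,-2,90,0,0,0],[0,-4,-2,112,0,0,0],[0,-4,-2,112,0,0,0]],
  ],
)

```text
clock: 2.7
position: [682.6, -107.9, 198.6]
ee_rot: [-0.698, 0.716, 0.002, -0.002]
contact_force: [-0.3, 0.4, 1.1]
gripper_width: -0.3
grasp_force: 0.0
```

Request:
servo_tool(
  rows=[
    [[0,0,8,0,0,0,0],[0,0,18,0,0,0,0],[0,0,28,0,0,0,0],[0,0,40,0,0,0,0],[0,0,52,0,0,0,0],[0,0,64,0,0,0,0],[0,0,76,0,0,0,0],[0,0,86,0,0,0,0],[0,0,94,0,0,0,0],[0,0,98,0,0,0,0]],
  ],
)

```text
clock: 3.95
position: [585.5, -105.2, 200.6]
ee_rot: [-0.699, 0.716, 0.0, -0.0]
contact_force: [1.7, 0.6, 1.3]
gripper_width: -0.3
grasp_force: 0.8
```

Request:
servo_tool(
  rows=[
    [[0,0,0,0,0,0,0],[0,0,3,0,0,0,0],[0,0,6,0,0,0,0],[0,0,6,0,0,0,0]],
  ],
)

```text
clock: 4.45
position: [579.4, -105.1, 200.3]
ee_rot: [-0.699, 0.716, 0.001, -0.0]
contact_force: [0.3, -0.3, -0.3]
gripper_width: -0.3
grasp_force: 0.2
```

Request:
servo_tool(
  rows=[
    [[0,0,3,0,0,0,0],[0,0,5,0,0,0,0],[0,0,7,0,0,0,0]],
  ],
)

```text
clock: 4.82
position: [572.9, -104.9, 200.6]
ee_rot: [-0.699, 0.716, -0.0, 0.0]
contact_force: [2.1, 0.6, -1.0]
gripper_width: -0.0
grasp_force: 0.8
```

Request:
servo_tool(
  rows=[
    [[0,0,2,0,0,0,0],[0,0,4,0,0,0,0]],
  ],
)

```text
clock: 5.08
position: [568.8, -104.8, 200.6]
ee_rot: [-0.699, 0.716, -0.0, 0.0]
contact_force: [0.9, 0.7, -1.2]
gripper_width: 0.2
grasp_force: 0.8
```

Request:
servo_tool(
  rows=[
    [[0,0,1,0,0,0,0],[0,0,2,0,0,0,0]],
  ],
)

```text
clock: 5.32
position: [566.9, -104.8, 200.7]
ee_rot: [-0.699, 0.716, -0.0, 0.0]
contact_force: [0.9, -0.6, -1.0]
gripper_width: -0.2
grasp_force: 0.8
```

Request:
servo_tool(
  rows=[
    [[0,0,1,0,0,0,0],[0,0,2,0,0,0,0]],
  ],
)

```text
clock: 5.58
position: [565.5, -104.7, 200.7]
ee_rot: [-0.699, 0.716, -0.001, 0.001]
contact_force: [3.3, -0.7, -2.4]
gripper_width: -0.1
grasp_force: 2.0
```

Request:
servo_tool(
  rows=[
    [[0,0,1,0,0,0,0],[0,0,2,0,0,0,0]],
  ],
)

```text
clock: 5.82
position: [565.5, -104.7, 200.7]
ee_rot: [-0.699, 0.715, -0.002, 0.002]
contact_force: [8.8, -1.6, -5.5]
gripper_width: -0.0
grasp_force: 4.4
```

Request:
servo_tool(
  rows=[
    [[0,0,1,0,0,0,0],[0,0,2,0,0,0,0]],
  ],
)

```text
clock: 6.08
position: [565.5, -104.7, 200.8]
ee_rot: [-0.699, 0.715, -0.004, 0.004]
contact_force: [13.7, -2.8, -8.2]
gripper_width: -0.2
grasp_force: 6.6
```

Request:
servo_tool(
  rows=[
    [[0,0,-10,0,0,0,0],[0,0,-28,0,0,0,0],[0,0,-28,-50,0,0,0],[0,0,-28,-105,0,0,0],[0,0,-60,-110,0,0,0],[0,0,-110,-110,0,0,0],[0,0,-110,-110,0,0,0],[0,0,-110,-110,0,0,0]],
  ],
)

```text
clock: 7.08
position: [670.1, -107.4, 309.8]
ee_rot: [-0.699, 0.716, 0.001, -0.001]
contact_force: [-0.7, -0.4, -0.3]
gripper_width: -0.1
grasp_force: 0.0
```

```bash
python3 - <<'E'
from h import *
import cv2
b,_=fit();s=arm.read_state();print(inv(b,s['position']),s['contact_force']);go(b,[62,0,310]);go(b,[62,0,264])
cv2.imwrite('pics/t2.png',arm.get_image('top')[:,:,::-1]);cv2.imwrite('pics/s2.png',arm.get_image('scene')[:,:,::-1])
E
```

```text
[  57.9 -122.8  309.8] [-0.73433183 -0.4332857  -0.29381143]
[62, 0, 310] shift [-122.8   -3.9   -0.2] turn [ 0.003 -0.    -0.002]
[62, 0, 264] shift [-122.8   -4.    45.8] turn [ 0.003 -0.    -0.002]
```

Request:
servo_tool(
  rows=[
    [[0,-40,-4,0,0,0,0],[0,-90,-4,0,0,0,0],[0,-123,-4,0,0,0,0],[0,-123,-4,15,0,0,0],[0,-123,-4,35,0,0,0],[0,-123,-4,46,0,0,0],[0,-123,-4,46,0,0,0],[0,-123,-4,46,0,0,0]],
  ],
)

```text
clock: 8.18
position: [678.2, 15.0, 265.6]
ee_rot: [-0.698, 0.716, -0.001, 0.001]
contact_force: [-0.8, 0.1, 0.1]
gripper_width: -0.0
grasp_force: 0.0
```

Request:
servo_tool(
  rows=[
    [[0,0,8,0,0,0,0],[0,0,16,0,0,0,0],[0,0,24,0,0,0,0],[0,0,34,0,0,0,0],[0,0,46,0,0,0,0],[0,0,58,0,0,0,0],[0,0,70,0,0,0,0],[0,0,80,0,0,0,0],[0,0,88,0,0,0,0],[0,0,94,0,0,0,0]],
  ],
)

```text
clock: 9.43
position: [583.5, 17.9, 264.7]
ee_rot: [-0.699, 0.716, -0.0, 0.0]
contact_force: [-0.8, 0.5, -0.2]
gripper_width: -0.5
grasp_force: 0.0
```

Request:
servo_tool(
  rows=[
    [[0,0,3,0,0,0,0],[0,0,6,0,0,0,0],[0,0,8,0,0,0,0]],
  ],
)

```text
clock: 9.8
position: [575.9, 18.0, 264.5]
ee_rot: [-0.699, 0.716, 0.0, -0.0]
contact_force: [1.6, 0.0, -0.8]
gripper_width: 0.1
grasp_force: 0.0
```

Request:
servo_tool(
  rows=[
    [[0,0,2,0,0,0,0],[0,0,4,0,0,0,0]],
  ],
)

```text
clock: 10.05
position: [571.9, 18.1, 264.6]
ee_rot: [-0.699, 0.716, 0.0, -0.0]
contact_force: [-0.4, -0.2, -0.2]
gripper_width: -0.3
grasp_force: 0.0
```

Request:
servo_tool(
  rows=[
    [[0,0,1,0,0,0,0],[0,0,3,0,0,0,0]],
  ],
)

```text
clock: 10.3
position: [568.9, 18.2, 264.6]
ee_rot: [-0.699, 0.716, 0.0, -0.0]
contact_force: [0.7, -0.3, -0.1]
gripper_width: -0.0
grasp_force: 0.0
```

Request:
servo_tool(
  rows=[
    [[0,0,1,0,0,0,0],[0,0,3,0,0,0,0]],
  ],
)

```text
clock: 10.55
position: [565.9, 18.3, 264.6]
ee_rot: [-0.699, 0.716, -0.0, 0.0]
contact_force: [0.1, 0.2, -0.0]
gripper_width: 0.3
grasp_force: 0.0
```

Request:
servo_tool(
  rows=[
    [[0,0,1,0,0,0,0],[0,0,2,0,0,0,0]],
  ],
)

```text
clock: 10.8
position: [563.9, 18.3, 264.6]
ee_rot: [-0.699, 0.716, -0.0, 0.0]
contact_force: [-0.1, -0.4, 0.3]
gripper_width: 0.3
grasp_force: 0.0
```

```bash
python3 - <<'E'
from bench import arm
import cv2,numpy as np
wr=arm.get_image('wrist')
a=cv2.imread('pics/t2.png')[90:300,195:355]
c=np.hstack([cv2.resize(a,(320,420)),cv2.resize(wr[:,:,::-1],(480,420))])
cv2.imwrite('pics/c3.png',c)
E
```

```text
(no output)
```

View pics/c3.png

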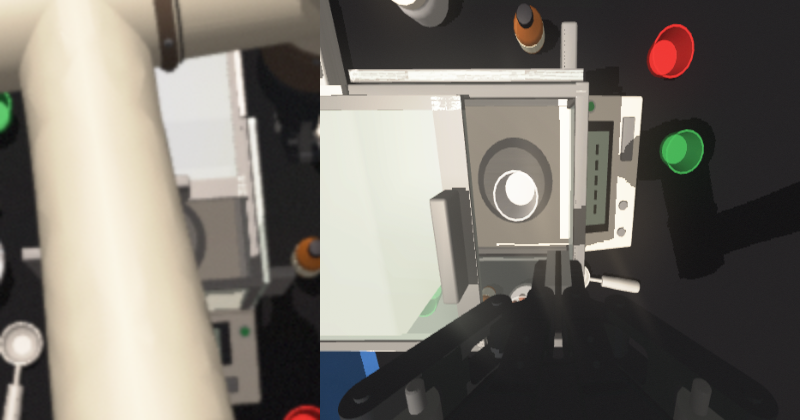

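Left half: the right door's grip is now at the front, so that door is shut. Right half, wrist view: the top grip at about (447,245) hasn't moved, and the fingers at (560,255) are in front of it. I'll work out where the grip really is.

```bash
python3 - <<'E'
from h import *
b,_=fit();p=arm.camera_params('wrist');s=arm.read_state();print(inv(b,s['position']))
R=np.array(p['R']);o=-R.T@p['t'];print('cam',inv(b,o))
def ray(uv,z):
    d=R.T@np.linalg.solve(p['intrinsics'],[*uv,1]);return inv(b,o+d*(z-o[2])/d[2])
k=560/480
for n,x,y,z in [('grip bk -y top',431,200,282),('grip bk +y top',442,303,282),('front -y top',445,191,282),('pan',515,193,82),('shield front -y',588,84,250),('corner front +y?',585,262,250),('door front edge -y',466,97,258),('tip',558,252,264)]:
    print(n,ray(((x-320)*k,y),z))
print(np.round(proj(w(b,[[-42,0,264],[-42,0,290],[34,-35,282],[34,35,282]]),p)).tolist())
E
```

```text
[-51.3   0.5 264.7]
cam [-51.1 -76.1 440. ]
grip bk -y top [ 32.2 -32.3 282. ]
grip bk +y top [ 34.6  35.4 282. ]
front -y top [ 22.3 -37.5 282. ]
pan [12.1 14.1 82. ]
shield front -y [-72.5 -95.9 250. ]
corner front +y? [-74.2  23.4 250. ]
door front edge -y [ 11.4 -88.1 258. ]
tip [-51.3   8.7 264. ]
[[264.0, 240.0], [261.0, 258.0], [126.0, 195.0], [143.0, 302.0]]
```

```bash
python3 - <<'E'
from bench import arm
import cv2,numpy as np
wr=arm.get_image('wrist')[210:360,180:380,::-1]
c=np.clip(255*(wr/255.)**.5,0,255).astype(np.uint8)
cv2.imwrite('pics/c4.png',cv2.resize(c,None,fx=4,fy=4,interpolation=cv2.INTER_CUBIC))
E
```

```text
(no output)
```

View pics/c4.png

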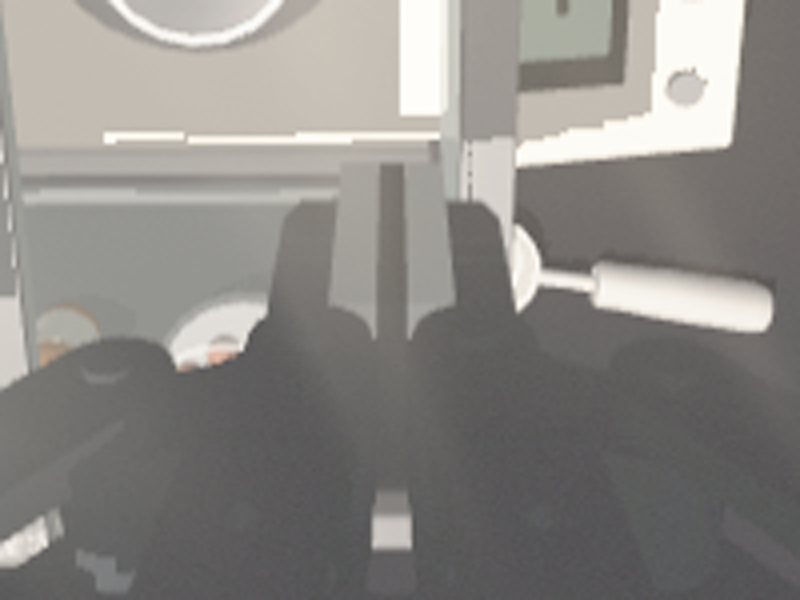

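The fingertips sit at (278,251) in the wrist image, while the reported TCP projects to row 240. So the real tips are apparently about 16 mm or more above the reported point, and they passed over the 282 mm grip without touching it. I'll go back behind the grip and feel for the glass gently.

Request:
servo_tool(
  rows=[
    [[0,0,0,-30,0,0,0],[0,0,0,-50,0,0,0],[0,0,-40,-50,0,0,0],[0,0,-90,-50,0,0,0],[0,0,-115,-50,0,0,0],[0,0,-115,-25,0,0,0],[0,0,-115,-5,0,0,0],[0,0,-115,3,0,0,0],[0,0,-115,3,0,0,0]],
  ],
)

```text
clock: 12.02
position: [678.8, 15.5, 261.4]
ee_rot: [-0.699, 0.716, 0.0, -0.0]
contact_force: [-0.4, -0.4, 0.0]
gripper_width: 0.3
grasp_force: 0.0
```

Request:
servo_tool(
  rows=[
    [[0,0,0,2,0,0,0],[0,0,0,3,0,0,0],[0,0,0,3,0,0,0]],
  ],
)

```text
clock: 12.4
position: [679.0, 15.6, 259.0]
ee_rot: [-0.699, 0.716, -0.0, 0.0]
contact_force: [0.5, -0.3, 0.4]
gripper_width: 0.1
grasp_force: 0.0
```

Request:
servo_tool(
  rows=[
    [[0,0,0,2,0,0,0],[0,0,0,3,0,0,0],[0,0,0,3,0,0,0]],
  ],
)

```text
clock: 12.78
position: [678.8, 15.6, 255.4]
ee_rot: [-0.699, 0.716, 0.0, -0.0]
contact_force: [0.2, -0.0, -0.1]
gripper_width: -0.0
grasp_force: 0.0
```

Request:
servo_tool(
  rows=[
    [[0,0,0,2,0,0,0],[0,0,0,4,0,0,0],[0,0,0,4,0,0,0]],
  ],
)

```text
clock: 13.15
position: [678.8, 15.5, 251.3]
ee_rot: [-0.699, 0.716, 0.0, -0.0]
contact_force: [-0.9, 0.5, 0.4]
gripper_width: 0.0
grasp_force: 0.0
```

Request:
servo_tool(
  rows=[
    [[0,0,0,2,0,0,0],[0,0,0,3,0,0,0],[0,0,0,3,0,0,0]],
  ],
)

```text
clock: 13.52
position: [678.8, 15.5, 248.5]
ee_rot: [-0.699, 0.716, 0.0, -0.0]
contact_force: [0.3, -0.1, 0.1]
gripper_width: 0.1
grasp_force: 0.0
```

Request:
servo_tool(
  rows=[
    [[0,0,0,2,0,0,0],[0,0,0,3,0,0,0],[0,0,0,3,0,0,0]],
  ],
)

```text
clock: 13.9
position: [678.8, 15.6, 245.5]
ee_rot: [-0.699, 0.716, 0.0, -0.0]
contact_force: [0.9, 0.0, -0.1]
gripper_width: 0.5
grasp_force: 0.0
```

Request:
servo_tool(
  rows=[
    [[0,0,0,2,0,0,0],[0,0,0,3,0,0,0],[0,0,0,3,0,0,0]],
  ],
)

```text
clock: 14.28
position: [678.8, 15.5, 242.5]
ee_rot: [-0.699, 0.716, 0.0, -0.0]
contact_force: [0.6, -0.6, 0.2]
gripper_width: -0.1
grasp_force: 0.0
```

Request:
servo_tool(
  rows=[
    [[0,0,0,2,0,0,0],[0,0,0,3,0,0,0],[0,0,0,3,0,0,0]],
  ],
)

```text
clock: 14.65
position: [678.8, 15.6, 239.4]
ee_rot: [-0.699, 0.716, 0.0, -0.0]
contact_force: [-0.2, 0.6, 0.5]
gripper_width: 0.2
grasp_force: 0.0
```

Request:
servo_tool(
  rows=[
    [[0,0,0,2,0,0,0],[0,0,0,3,0,0,0],[0,0,0,3,0,0,0]],
  ],
)

```text
clock: 15.02
position: [678.8, 15.5, 236.4]
ee_rot: [-0.699, 0.716, 0.0, -0.0]
contact_force: [0.6, -0.2, -0.2]
gripper_width: 0.1
grasp_force: 0.0
```

Request:
servo_tool(
  rows=[
    [[0,0,0,2,0,0,0],[0,0,0,3,0,0,0],[0,0,0,3,0,0,0]],
  ],
)

```text
clock: 15.4
position: [678.8, 15.6, 233.5]
ee_rot: [-0.699, 0.716, 0.0, -0.0]
contact_force: [-0.6, -1.1, 0.3]
gripper_width: 0.0
grasp_force: 0.0
```

Request:
servo_tool(
  rows=[
    [[0,0,0,2,0,0,0],[0,0,0,3,0,0,0],[0,0,0,3,0,0,0]],
  ],
)

```text
clock: 15.78
position: [678.8, 15.5, 230.4]
ee_rot: [-0.699, 0.716, 0.0, -0.0]
contact_force: [-0.4, 0.4, -0.4]
gripper_width: -0.1
grasp_force: 0.0
```

Request:
servo_tool(
  rows=[
    [[0,0,0,2,0,0,0],[0,0,0,3,0,0,0],[0,0,0,3,0,0,0]],
  ],
)

```text
clock: 16.15
position: [678.8, 15.6, 227.5]
ee_rot: [-0.699, 0.716, 0.0, -0.0]
contact_force: [0.6, -0.5, -0.5]
gripper_width: 0.4
grasp_force: 0.0
```

```bash
python3 - <<'E'
from h import *
import cv2
b,_=fit();p=arm.camera_params('wrist')
wr=arm.get_image('wrist')
c=np.clip(255*(wr[130:400,100:480,::-1]/255.)**.6,0,255).astype(np.uint8)
cv2.imwrite('pics/c5.png',cv2.resize(c,None,fx=2.1,fy=2.1,interpolation=cv2.INTER_CUBIC))
print(np.round((proj(w(b,[[63,-11,258],[63,11,258],[33,-35,282],[33,35,282],[33,35,258],[63,0,227]]),p)-[100,130])*2.1).tolist())
print(np.round(inv(b,-np.array(p['R']).T@p['t'])))
E
```

```text
[[376.0, 241.0], [376.0, 316.0], [521.0, 183.0], [500.0, 454.0], [483.0, 391.0], [376.0, 232.0]]
[ 64. -76. 403.]
```

View pics/c5.png

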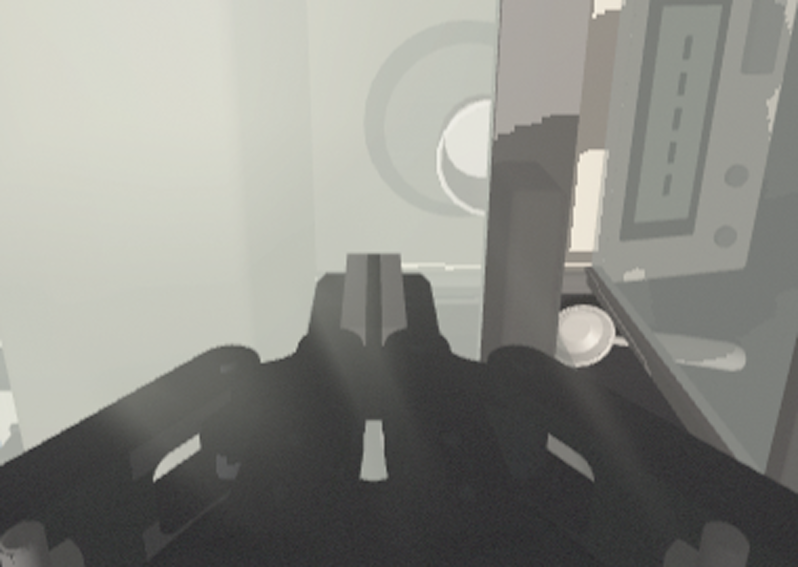

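The picture shows the grip bar at (490–570,165–360), the fingertips at (375,254) behind it, and clear glass around them. The tips are about 30–40 mm above the reported TCP, so I keep feeling downward.

Request:
servo_tool(
  rows=[
    [[0,0,0,2,0,0,0],[0,0,0,3,0,0,0],[0,0,0,3,0,0,0]],
  ],
)

```text
clock: 16.58
position: [679.0, 15.6, 225.5]
ee_rot: [-0.699, 0.715, -0.0, 0.0]
contact_force: [-1.1, -0.3, 3.9]
gripper_width: 0.4
grasp_force: 1.9
```

Request:
servo_tool(
  rows=[
    [[0,0,0,2,0,0,0],[0,0,0,3,0,0,0],[0,0,0,3,0,0,0]],
  ],
)

```text
clock: 16.95
position: [680.6, 15.5, 225.4]
ee_rot: [-0.699, 0.715, -0.002, 0.002]
contact_force: [-0.6, 0.7, 9.8]
gripper_width: 0.1
grasp_force: 5.0
```

Request:
servo_tool(
  rows=[
    [[0,0,0,2,0,0,0],[0,0,0,3,0,0,0],[0,0,0,3,0,0,0]],
  ],
)

```text
clock: 17.32
position: [682.1, 15.5, 225.4]
ee_rot: [-0.699, 0.715, -0.004, 0.004]
contact_force: [-0.7, 1.8, 15.8]
gripper_width: 0.0
grasp_force: 7.9
```

Glass contact came at reported z 225.5, so the tips are 32.5 mm above the reported TCP. I'll raise to about 232.5 and push the top door.

Request:
servo_tool(
  rows=[
    [[0,0,0,-7,0,0,0],[0,0,0,-14,0,0,0],[0,0,0,-14,0,0,0]],
  ],
)

```text
clock: 17.7
position: [678.9, 15.5, 232.3]
ee_rot: [-0.698, 0.716, 0.0, -0.0]
contact_force: [0.2, -0.5, -0.4]
gripper_width: -0.3
grasp_force: 0.0
```

Request:
servo_tool(
  rows=[
    [[0,0,8,0,0,0,0],[0,0,16,0,0,0,0],[0,0,24,0,0,0,0],[0,0,34,0,0,0,0],[0,0,46,0,0,0,0],[0,0,58,0,0,0,0],[0,0,70,0,0,0,0],[0,0,80,0,0,0,0],[0,0,88,0,0,0,0],[0,0,94,0,0,0,0]],
  ],
)

```text
clock: 18.95
position: [584.5, 17.8, 232.9]
ee_rot: [-0.699, 0.716, -0.0, 0.0]
contact_force: [1.7, -1.1, -1.3]
gripper_width: 0.0
grasp_force: 0.8
```

Request:
servo_tool(
  rows=[
    [[0,0,3,0,0,0,0],[0,0,6,0,0,0,0],[0,0,9,0,0,0,0]],
  ],
)

```text
clock: 19.32
position: [577.1, 18.0, 233.0]
ee_rot: [-0.699, 0.715, -0.001, 0.001]
contact_force: [7.4, -2.6, -3.3]
gripper_width: 0.4
grasp_force: 3.8
```

Request:
servo_tool(
  rows=[
    [[0,0,1,0,0,0,0],[0,0,3,0,0,0,0]],
  ],
)

```text
clock: 19.58
position: [577.3, 18.1, 233.1]
ee_rot: [-0.699, 0.715, -0.003, 0.004]
contact_force: [13.9, -4.5, -5.4]
gripper_width: 0.0
grasp_force: 7.1
```

Request:
servo_tool(
  rows=[
    [[0,0,1,0,0,0,0],[0,0,3,0,0,0,0]],
  ],
)

```text
clock: 19.82
position: [577.4, 18.1, 233.3]
ee_rot: [-0.699, 0.715, -0.006, 0.006]
contact_force: [22.5, -6.7, -9.6]
gripper_width: -0.1
grasp_force: 10.8
```

Request:
servo_tool(
  rows=[
    [[0,0,-10,0,0,0,0],[0,0,-28,0,0,0,0],[0,0,-28,-40,0,0,0],[0,0,-28,-80,0,0,0],[0,0,-28,-80,0,0,0],[0,0,-28,-80,0,0,0]],
  ],
)

```text
clock: 20.58
position: [597.0, 17.7, 311.7]
ee_rot: [-0.699, 0.716, 0.001, -0.001]
contact_force: [0.9, -0.6, -0.5]
gripper_width: -0.3
grasp_force: 0.0
```

```bash
python3 - <<'E'
from h import *
b,_=fit();s=arm.read_state();print(inv(b,s['position']),s['contact_force']);go(b,[18,123,310]);go(b,[18,123,192])
E
```

```text
[-18.    0.7 311.7] [ 0.91236244 -0.55818184 -0.46607199]
[18, 123, 310] shift [-122.4  -35.8    1.6] turn [ 0.003  0.    -0.002]
[18, 123, 192] shift [-122.4  -36.1  119.6] turn [ 0.003  0.    -0.002]
```

Request:
servo_tool(
  rows=[
    [[0,-40,-12,0,0,0,0],[0,-90,-27,0,0,0,0],[0,-122,-36,0,0,0,0],[0,-122,-36,0,0,0,0],[0,-122,-36,40,0,0,0],[0,-122,-36,80,0,0,0],[0,-122,-36,105,0,0,0],[0,-122,-36,119,0,0,0],[0,-122,-36,119,0,0,0]],
  ],
)

```text
clock: 21.7
position: [636.2, 137.8, 192.6]
ee_rot: [-0.698, 0.716, 0.0, -0.001]
contact_force: [-0.4, -0.2, 0.5]
gripper_width: 0.3
grasp_force: 0.0
```

Request:
servo_tool(
  rows=[
    [[0,0,8,0,0,0,0],[0,0,16,0,0,0,0],[0,0,23,0,0,0,0],[0,0,30,0,0,0,0],[0,0,37,0,0,0,0],[0,0,43,0,0,0,0],[0,0,48,0,0,0,0]],
  ],
)

```text
clock: 22.58
position: [588.7, 139.9, 193.9]
ee_rot: [-0.699, 0.716, -0.0, 0.0]
contact_force: [2.2, 0.4, 2.0]
gripper_width: 0.1
grasp_force: 0.8
```

Request:
servo_tool(
  rows=[
    [[0,0,2,0,0,0,0],[0,0,4,0,0,0,0],[0,0,6,0,0,0,0]],
  ],
)

```text
clock: 22.95
position: [582.8, 140.0, 193.5]
ee_rot: [-0.699, 0.716, -0.0, -0.0]
contact_force: [2.3, -0.2, 1.0]
gripper_width: -0.3
grasp_force: 0.8
```

Request:
servo_tool(
  rows=[
    [[0,0,1,0,0,0,0],[0,0,3,0,0,0,0]],
  ],
)

```text
clock: 23.2
position: [579.8, 140.0, 193.5]
ee_rot: [-0.699, 0.716, 0.0, -0.0]
contact_force: [1.5, 0.4, 1.2]
gripper_width: 0.1
grasp_force: 0.8
```

Request:
servo_tool(
  rows=[
    [[0,0,1,0,0,0,0],[0,0,2,0,0,0,0]],
  ],
)

```text
clock: 23.45
position: [577.7, 140.1, 193.5]
ee_rot: [-0.699, 0.716, 0.0, -0.0]
contact_force: [1.7, -0.4, 1.0]
gripper_width: -0.2
grasp_force: 0.8
```

Request:
servo_tool(
  rows=[
    [[0,0,1,0,0,0,0],[0,0,2,0,0,0,0]],
  ],
)

```text
clock: 23.7
position: [577.4, 140.1, 193.7]
ee_rot: [-0.699, 0.716, -0.001, 0.001]
contact_force: [7.3, -1.9, -3.4]
gripper_width: -0.0
grasp_force: 3.9
```

Request:
servo_tool(
  rows=[
    [[0,0,1,0,0,0,0],[0,0,2,0,0,0,0]],
  ],
)

```text
clock: 23.95
position: [577.4, 140.2, 193.8]
ee_rot: [-0.699, 0.715, -0.002, 0.003]
contact_force: [12.5, -2.5, -5.9]
gripper_width: 0.0
grasp_force: 6.4
```

Request:
servo_tool(
  rows=[
    [[0,0,1,0,0,0,0],[0,0,2,0,0,0,0]],
  ],
)

```text
clock: 24.2
position: [577.4, 140.3, 193.9]
ee_rot: [-0.699, 0.715, -0.004, 0.005]
contact_force: [17.6, -4.1, -7.4]
gripper_width: -0.2
grasp_force: 8.9
```

Request:
servo_tool(
  rows=[
    [[0,0,1,0,0,0,0],[0,0,2,0,0,0,0]],
  ],
)

```text
clock: 24.45
position: [577.3, 140.4, 194.0]
ee_rot: [-0.699, 0.715, -0.005, 0.006]
contact_force: [22.6, -5.0, -10.8]
gripper_width: -0.4
grasp_force: 11.5
```

Request:
servo_tool(
  rows=[
    [[0,0,-10,0,0,0,0],[0,0,-28,0,0,0,0],[0,0,-28,-50,0,0,0],[0,0,-28,-105,0,0,0],[0,0,-28,-120,0,0,0],[0,0,-28,-120,0,0,0]],
  ],
)

```text
clock: 25.2
position: [597.3, 139.7, 313.9]
ee_rot: [-0.699, 0.716, 0.0, 0.0]
contact_force: [-0.7, 0.6, -1.0]
gripper_width: -0.2
grasp_force: 0.0
```

```bash
python3 - <<'E'
from h import *
import cv2
b,_=fit();s=arm.read_state();print(inv(b,s['position']),s['contact_force'])
for z in (318,120,85): go(b,[-157+6,-52,z-32],0.195)
cv2.imwrite('pics/s4.png',arm.get_image('scene')[100:340,140:420,::-1]);
E
```

```text
[-20.5 122.6 313.9] [-0.65999835  0.63683033 -0.97108687]
[-151, -52, 286] shift [174.9 130.2  27.8] turn [ 0.195  0.001 -0.002]
[-151, -52, 88] shift [175.1 130.1 225.8] turn [ 0.195  0.001 -0.002]
[-151, -52, 53] shift [175.1 130.1 260.8] turn [ 0.195  0.001 -0.002]
```

Request:
servo_tool(
  rows=[
    [[0,50,37,0,0,0,0],[0,100,74,0,0,0,0],[0,145,108,0,0,0,0],[0,175,130,0,0.1,0,0],[0,175,130,50,0.195,0,0],[0,175,130,105,0.195,0,0],[0,175,130,160,0.195,0,0],[0,175,130,205,0.195,0,0],[0,175,130,226,0.195,0,0],[0,175,130,226,0.195,0,0]],
  ],
)

```text
clock: 26.5
position: [460.2, -33.3, 84.3]
ee_rot: [-0.695, 0.713, -0.068, 0.064]
contact_force: [-0.2, 0.4, 0.2]
gripper_width: 0.4
grasp_force: 0.0
```

```bash
python3 - <<'E'
from h import *
import cv2
b,_=fit();s=arm.read_state();print(inv(b,s['position']),s['contact_force'],s['clock'])
go(b,[-151,-52,53],0.195)
p=arm.camera_params('wrist');wr=arm.get_image('wrist')[:,:,::-1];t=arm.get_image('top')[100:305,195:350,::-1]
cv2.imwrite('pics/c6.png',np.hstack([cv2.resize(wr,(500,375)),cv2.resize(t,(283,375))]))
K=[[-165,-24,53],[-165,-80,53],[-147,-80,57],[-147,-24,57],[-58,-134,239],[-52,-120,239],[-50,-35,282],[-50,35,282],[-52,134,239]]
print('wrist',np.round(proj(w(b,K),p)*500/560).tolist());print('top',np.round((proj(w(b,K))-[195,100])*1.829+[500,0]).tolist())
E
```

```text
[-153.6  -53.4   84.3] [-0.21609453  0.44829969  0.17299976] 26.5
[-151, -52, 53] shift [-1.5  3.2 31.3] turn [ 0.009 -0.003 -0.002]
wrist [[267.0, 233.0], [269.0, 171.0], [246.0, 171.0], [246.0, 234.0], [-589.0, 76.0], [-523.0, 167.0], [-1009.0, 1008.0], [-478.0, 1013.0], [-32.0, 709.0]]
top [[674.0, 343.0], [718.0, 339.0], [717.0, 325.0], [673.0, 328.0], [770.0, 227.0], [757.0, 223.0], [679.0, 219.0], [611.0, 224.0], [521.0, 240.0]]
```

View pics/c6.png

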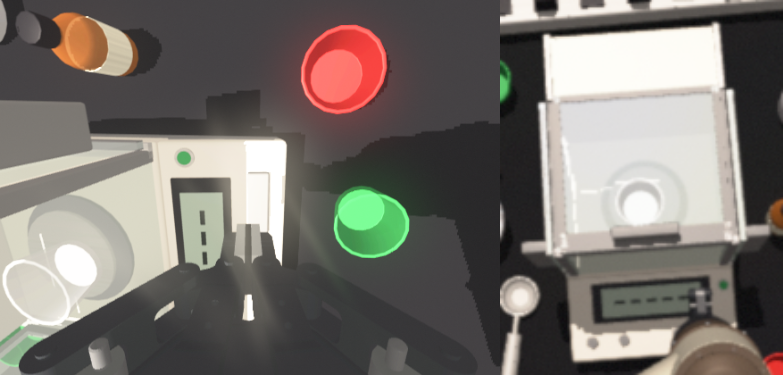

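Top view: all three grips are at the front stops, at (535,247), (640,235) and (760,232). The key in the wrist view is at (248–270,172–232), as predicted. From here the tool has to shift about +8.5 mm in y and 61 mm in z to reach contact.

Request:
servo_tool(
  rows=[
    [[0,-1.5,8.5,10,0,0,0],[0,-1.5,8.5,30,0,0,0],[0,-1.5,8.5,45,0,0,0],[0,-1.5,8.5,52,0,0,0],[0,-1.5,8.5,52,0,0,0]],
  ],
)

```text
clock: 27.22
position: [465.7, -30.8, 35.3]
ee_rot: [-0.695, 0.712, -0.07, 0.068]
contact_force: [0.1, -0.5, -0.0]
gripper_width: 0.2
grasp_force: 0.0
```

Request:
servo_tool(
  rows=[
    [[0,0,0,2,0,0,0],[0,0,0,4,0,0,0],[0,0,0,4,0,0,0]],
  ],
)

```text
clock: 27.6
position: [466.2, -30.8, 31.1]
ee_rot: [-0.695, 0.712, -0.07, 0.068]
contact_force: [-0.2, -0.3, -0.4]
gripper_width: -0.0
grasp_force: 0.0
```

Request:
servo_tool(
  rows=[
    [[0,0,0,2,0,0,0],[0,0,0,2,0,0,0]],
  ],
)

```text
clock: 27.85
position: [466.5, -30.9, 28.9]
ee_rot: [-0.695, 0.712, -0.07, 0.068]
contact_force: [-0.3, -0.1, -0.3]
gripper_width: 0.4
grasp_force: 0.0
```

Request:
servo_tool(
  rows=[
    [[0,0,0,2,0,0,0],[0,0,0,2,0,0,0]],
  ],
)

```text
clock: 28.1
position: [466.9, -30.9, 26.9]
ee_rot: [-0.695, 0.712, -0.07, 0.068]
contact_force: [0.7, -0.5, 0.1]
gripper_width: -0.1
grasp_force: 0.0
```

Request:
servo_tool(
  rows=[
    [[0,0,3,0,0,0,0],[0,0,3,2,0,0,0],[0,0,3,2,0,0,0]],
  ],
)

```text
clock: 28.48
position: [464.3, -30.8, 24.4]
ee_rot: [-0.695, 0.712, -0.07, 0.068]
contact_force: [0.5, -0.4, -0.6]
gripper_width: 0.4
grasp_force: 0.0
```

Request:
servo_tool(
  rows=[
    [[0,0,0,1.5,0,0,0],[0,0,0,1.5,0,0,0]],
  ],
)

```text
clock: 28.72
position: [464.9, -30.7, 23.1]
ee_rot: [-0.695, 0.712, -0.07, 0.068]
contact_force: [-0.2, 1.2, 0.4]
gripper_width: -0.3
grasp_force: 0.5
```

Request:
servo_tool(
  rows=[
    [[0,0,0,1.5,0,0,0],[0,0,0,1.5,0,0,0]],
  ],
)

```text
clock: 28.98
position: [465.2, -30.7, 21.7]
ee_rot: [-0.695, 0.712, -0.07, 0.068]
contact_force: [-0.4, 0.5, 1.8]
gripper_width: -0.4
grasp_force: 1.0
```

Request:
servo_tool(
  rows=[
    [[0,0,0,1.5,0,0,0],[0,0,0,1.5,0,0,0]],
  ],
)

```text
clock: 29.22
position: [465.5, -30.8, 20.2]
ee_rot: [-0.695, 0.712, -0.07, 0.068]
contact_force: [-1.2, 0.7, 4.1]
gripper_width: 0.1
grasp_force: 1.4
```

Request:
servo_tool(
  rows=[
    [[0,0,0,1.5,0,0,0],[0,0,0,1.5,0,0,0]],
  ],
)

```text
clock: 29.48
position: [465.7, -30.8, 19.4]
ee_rot: [-0.695, 0.712, -0.07, 0.068]
contact_force: [-3.7, 1.5, 11.7]
gripper_width: 0.3
grasp_force: 5.7
```

Request:
servo_tool(
  rows=[
    [[0,0,0,1,0,0,0],[0,0,0,1,0,0,0],[0,0,0,1,0,0,0]],
  ],
)

```text
clock: 29.85
position: [465.9, -30.8, 19.2]
ee_rot: [-0.695, 0.712, -0.07, 0.069]
contact_force: [-8.6, 2.5, 20.5]
gripper_width: 0.2
grasp_force: 10.9
```

The key has bottomed out: the force rose from 4 N to 20 N with no further travel. Now I'll retract.

Request:
servo_tool(
  rows=[
    [[0,0,0,-5,0,0,0],[0,0,0,-15,0,0,0],[0,0,0,-40,0,0,0],[0,0,0,-80,0,0,0],[0,0,0,-120,0,0,0],[0,0,0,-120,0,0,0],[0,0,0,-120,0,0,0],[0,0,0,-120,0,0,0]],
  ],
)

```text
clock: 30.85
position: [441.7, -30.6, 134.1]
ee_rot: [-0.695, 0.712, -0.069, 0.067]
contact_force: [-0.5, -0.1, -0.0]
gripper_width: -0.2
grasp_force: 0.0
```

```bash
python3 - <<'E'
from bench import arm
import cv2
s=arm.read_state();print(s['clock'],s['contact_force'])
t=arm.get_image('top')[100:305,150:410,::-1];cv2.imwrite('pics/c7.png',cv2.resize(t,(760,600)))
E
```

```text
30.85 [-0.4644971  -0.09514226 -0.04684212]
```

View pics/c7.png

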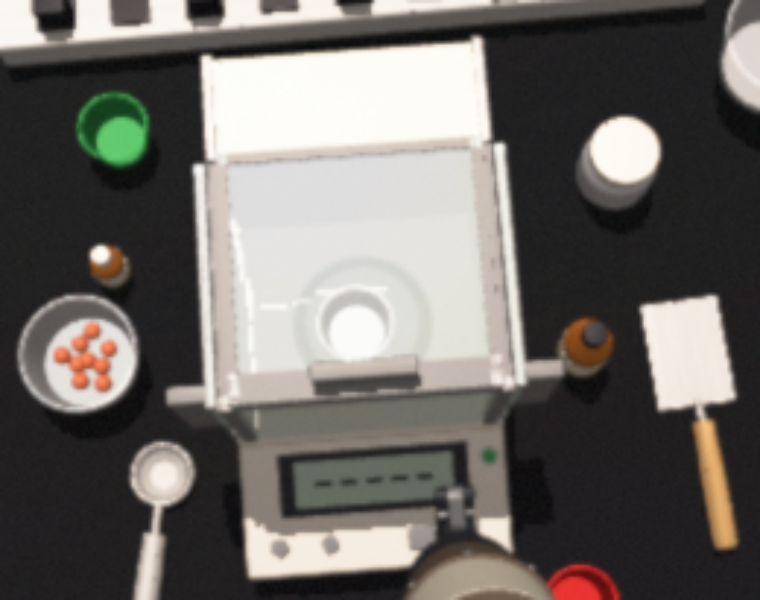

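The top view shows all three doors shut (grips at (190,400), (365,370) and (540,380)) and the cup on the pan at (355,325). The bystanders haven't moved and the arm is clear, so I'm handing in.

```bash
python3 -c "
from bench import arm
print(arm.job_done())"
```

```text
the job is handed in; nothing more can be done
None
```

I handed the job in at about 31 s with all three doors pushed shut, the tare key pressed to its stop and released, and the cup and bystanders in place in the last picture; the judge's verdict was not shown, and I took the key's return from the arm's clean retraction because the gripper hid it.

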